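# Feed a rebated MDF blank under the leaf spring of a sanding jig

### The job

Load the MDF blank into the sanding jig without picking it up: with the fingertips on the low ledge at its tail, press it down hard so the sprung blue platen sinks and, keeping it pressed, push it along the jig under the red bar and the steel leaf spring until it is fully home against the yellow end stop and the platen has sprung back up behind it. Then move clear; leave the glue bottle, the offcut and the cork sanding block where they are.

Things in the scene. Friction and masses are not known exactly. Their poses are not given: they have to be found in the camera images.
- jig: Sanding jig fixed to the table, plywood base 375 x 150 x 12 mm. Origin: at table height, on the channel's centre line where blue platen meets grey bed; +x is the feed direction, z up. Channel 74 mm wide between aluminium fences (14 mm thick, x -185 to 170 mm, tops at z 50 mm). Dark grey bed: x 4 to 155 mm, top at z 36 mm, edge bevelled. All jig sizes are in this frame.
- bar (a point): Middle of the underside of the red bar that bridges the channel, at jig x 67 mm, z 64 mm. The bar is 14 mm thick along the feed (x 60 to 74 mm), 102 mm wide, its top at z 82 mm.
- stop_face (a point): Middle of the foot of the yellow end stop's face, at jig x 155 mm, z 36 mm; the stop's top is at z 58 mm. The blank's front end must come up against this face.
- blank: MDF blank, 150 (x) x 70 mm, 0.19 kg, lying wholly on the raised platen at the start. Origin: centre of underside; +x is the feed direction. Front (x -33 to 75 mm) is 24 mm thick, so 6 mm too high for the bar until pressed down; down on the bed it clears by 4 mm. The tail (x -75 to -33 mm) is a ledge 14 mm thick. Home: origin at jig x 80, z 36 mm, the tail 7 mm past the platen.
- blank_ledge (a point): Centre of the ledge's top face (42 mm along x by 70 mm), 54 mm behind the blank's origin and 14 mm above its underside; moves with the blank. 21 mm ahead of it an upright step, 10 mm high and 70 mm wide, faces the tail: fingertips push against it.
- platen (a joint): Blue sprung platen, 180 x 72 mm, jig x -182 to -2 mm, stays level. Value: how far it is pressed down, in m: 0 raised (top at z 46 mm), 0.010 bottomed (top level with the bed, z 36 mm). About 7 N on the blank starts it down, about 12 N bottoms it; it springs up when free. Pressed 0.007 to 0.010 the blank clears the bar.
- leaf (a joint): Steel leaf spring, 36 mm wide and 55 mm long, hinged behind the red bar (jig x 76 mm, z 72 mm), sloping down in the feed direction. Value is how far it is lifted, in rad: 0 hanging free, about 0.3 with the blank under it, which it then presses down with about 7 N.
- leaf_tip (a point): Free tip of the leaf spring, at jig x 125 mm, z 46 mm when free.
- glue: Bystander: yellow glue bottle, 56 mm across, 150 mm tall, loose. Origin: centre of its underside.
- offcut: Bystander: stepped MDF offcut, about 130 x 50 x 45 mm, loose. Origin: on its underside, centre of its taller 100 mm long part.
- sanding_block: Bystander: cork sanding block, 100 x 55 x 29 mm, loose. Origin: centre of its underside.
Things that resemble listed ones, but are neither listed nor needed, are in the scene too. What is shaped like the blank but turquoise is not meant.

How it is judged:
On the way, in this order (a step that is already met when the one before it is completed fails the run):
1. the fingers press the blank down on the platen before it goes under the bar (contact force between the fingers and blank above 5 N and value of joint platen above 0.004 m and x of blank in the frame of jig below -0.005 m), for 0.1 s.
2. the blank slides in under the leaf spring and lifts it, fingers still on it (contact force between the fingers and blank above 3 N and value of joint leaf above 0.15 rad and x of blank in the frame of jig above 0.03 m), for 0.05 s.
At the end, for the whole second after the job is handed in: The blank lies flat (within 0.05 rad and 3 mm of height) on the bed, at rest, within 4.5 mm of the end stop, the leaf spring lifted by it (over 0.2 rad), the platen up again (within 2 mm), and the bystanders within 25 mm of where they stood (x of blank in the frame of jig above 0.0755 m and z of blank in the frame of jig between 0.033 and 0.039 m and angle between blank's own z axis and vertical below 0.05 rad and linear speed of blank below 0.01 m/s and value of joint platen below 0.002 m and value of joint leaf above 0.2 rad and distance of each of glue, offcut, sanding_block from where it was at the start of the episode below 0.025 m); the robot touches nothing.
It fails at once if the blank is lifted (more than 10 mm above the raised platen) (z of blank in the frame of jig above 0.056 m).
It fails at once if the blank is tipped up (angle between blank's own z axis and vertical above 0.2 rad).
It fails at once if a bystander is disturbed (moved over 25 mm) (distance of any of glue, offcut, sanding_block from where it was at the start of the episode above 0.025 m).
It also fails if it takes over 40 s, if anything falls off the work surface, if the arm or the gripper's body presses on something with over 40 N, if the wrist force passes 120 N, or if a joint passes its speed limit or range.

### The arm

A 6-joint arm with a two-finger parallel gripper is mounted at the origin on the work surface. World frame = base frame: x ahead of the robot, y to its left, z up, the work surface at z = 0. Lengths are in m, angles in rad, forces in N, time in s.
With the tool pointing down it reaches from about 0.35 to 0.85 m from the base axis. Payload 8.1 kg.
Tool frame: the origin (TCP) lies on the front face of the gripper's body, between the roots of the fingers; the fingertips stand ahead of it and the grasp point (between the pads) lies 54 mm ahead of it (tip_extent is the x of the fingertips in the tool frame, in m); x points along the fingers, y is the direction in which the jaws open and shut, and the axes are right-handed (so a half turn about x gives the same grasp; the last joint's range is limited). The gripper opens to 85 mm and grips with 20 to 120 N. Pads are 22 mm wide; open, the fingers measure 114 mm over their backs; the gripper's body (76 mm by 85 mm) begins 54 mm behind the grasp point. The pads swing forward as they close: fully open they stand 13 mm farther back than shut.
Start: joints at [1.18, 0.13, 1.488, -0, 1.523, -0.085], TCP at [0.181, 0.572, 0.304] pointing down, gripper open.
Joint ranges: [-2.96, 2.96], [-0.89, 2.26], [0.02, 2.5], [-1.34, 4.48], [0, 2.73], [-2.66, 2.66]. Speed limits (rad/s): [2.39, 2.39, 2.79, 3.14, 3.14, 3.14].

### API

Orientations are given as a unit quaternion [x, y, z, w].
In Python, from workcell import get_state, read_camera, finish_job, tip_extent gives the robot as it stands. The module is installed in compiled form; this text tells all that it offers.
- The arm moves only by the shell command python3 -m pendant 'ROWS' [OPENING] [FORCE]. ROWS is JSON, a list of rows, each an object of numbers: "x", "y", "z": the shift along the tool's x, y, z in m; "rx", "ry", "rz": the turn, a rotation vector about the tool's x, y, z in rad. A call has 1 to 10 rows; each row shifts and turns the pose as measured when the row begins, along the tool's axes as they then stand; what a row does not reach is not made up. A row lasts 1/8 s, in which the tool goes at most 62.5 mm and 10.7 degrees, less where a joint would pass 70% of its speed; a pose out of reach is approached as far as the arm can. A call with a gripper value outside its range is refused whole. OPENING is the finger opening in m, from 0 to 0.0854, set as the call begins (- or left out, the last holds). The fingers move at their own pace and stop on an object; FORCE is the grip in N (left out, the last holds). Time passes only in rows, so rows that do not move let the fingers close. It gives the time, the measured TCP pose, the force and the opening at its end, in the units of the state.
- get_state(): the state, without advancing time (a new reading comes with each control period).
- read_camera(name): name is "scene" or "top"; returns a dict with "frame" (400x640x3 uint8, red, green, blue), "fov_y" (degrees; the focal length in pixels is half the picture's height over the tangent of half this angle, whatever the lens; pixels are square), "cx", "cy" (the principal point, pixels), "eye" and "rotation" of the camera in the world. Camera axes: x right, y down, z forward; pixel columns grow to the right and rows downward; lengths in m; the calibration is good to about 2 mm. A picture is of the moment at which its call begins. There is no depth.
- finish_job(): hands the job in, once; it reports no verdict.
The state is a dict: "t": time; "joints": joint angles; "qd": joint speeds; "joint_torque": joint torques, N m; "tool_pos": TCP position; "orientation": TCP orientation; "contact_force": force on the tool from outside, world axes, zero at the start; "wrist_torque": the same for the moment, N m; "gripper_width": opening from 0.0 (shut) to 1.0 (fully open).
Only numpy, scipy, OpenCV 4.12 (cv2) and the standard library are available. Lean on these libraries where they do the work, as an engineer would, in place of code of your own. Each camera call takes 0.05 s, during which the arm holds its last target.

## Working session

There is one attempt and no reset: what is moved stays moved. The work goes in short steps, Python scripts to look and compute and a shell command to move; the robot and the scene stay as the last step left them, time stands still between calls to the robot, and variables do not carry over. Pictures are saved under pics/ and viewed, and the job is handed in when it is done.

```bash
mkdir -p pics; cat > h.py <<'E'
import numpy as np,cv2
from workcell import get_state, read_camera, finish_job, tip_extent
def K(c):
    f=c["frame"].shape[0]/2/np.tan(np.radians(c["fov_y"])/2); return f
def ray(c,u,v,z):
    f=K(c); d=np.array([(u-c["cx"])/f,(v-c["cy"])/f,1.]); d=np.array(c["rotation"])@d
    e=np.array(c["eye"]); return e+d*(z-e[2])/d[2]
def proj(c,p):
    q=np.array(c["rotation"]).T@(np.array(p)-np.array(c["eye"])); return q[:2]/q[2]*K(c)+[c["cx"],c["cy"]]
def save(c,n): cv2.imwrite("pics/"+n,c["frame"][:,:,::-1])
E
python3 - <<'E'
from h import *
import pickle
for n in("scene","top"):
    c=read_camera(n); save(c,n+"0.png"); pickle.dump(c,open(n+"0.pkl","wb")); print(n,c["fov_y"],c["cx"],c["cy"],c["eye"],c["rotation"])
s=get_state(); print(s, tip_extent if not callable(tip_extent) else tip_extent())
E
```

```text
scene 51.59511398514247 316.37816994570323 203.96634803024511 [ 0.94448559 -0.40462964  0.79816827] [ 0.87881325  0.36638345 -0.11766017 -0.28214629]
top 56.40315373650559 322.92328956425143 194.95485869131826 [ 0.49648757 -0.01848018  0.84885134] [ 0.71536751 -0.69623654  0.05069323 -0.03056482]
{'t': 0.1, 'joints': array([ 1.17957284e+00,  1.31091700e-01,  1.48919010e+00, -1.78557373e-05,
        1.52299364e+00, -8.54161670e-02]), 'qd': array([-4.52433357e-04, -5.25383210e-04, -4.41990957e-03,  1.14940924e-03,
       -2.87821279e-04,  5.43419205e-05]), 'joint_torque': array([ 2.01422874e-03, -5.70953715e+01, -5.01943338e+01, -9.05555839e-05,
        8.11530801e-03, -4.31980800e-05]), 'tool_pos': array([0.18048566, 0.57181286, 0.30293478]), 'orientation': array([ 0.10711844,  0.69899108, -0.1082777 ,  0.69872244]), 'contact_force': array([-0.84112951,  0.1495295 , -0.28709015]), 'wrist_torque': array([ 0.00090345, -0.01402179,  0.01159651]), 'gripper_width': 1.0001087724695439} 0.0726
```

```bash
sed -i 's/np.array(c\["rotation"\])/RR(c)/g' h.py; cat >> h.py <<'E'
from scipy.spatial.transform import Rotation as R
def RR(c): return R.from_quat(c["rotation"]).as_matrix()
E
python3 -c "
import pickle
for n in('scene','top'):
    c=pickle.load(open(n+'0.pkl','rb'));print({k:v for k,v in c.items() if k!='frame'})"
```

```text
{'fov_y': 51.59511398514247, 'cx': 316.37816994570323, 'cy': 203.96634803024511, 'eye': array([ 0.94448559, -0.40462964,  0.79816827]), 'rotation': array([ 0.87881325,  0.36638345, -0.11766017, -0.28214629])}
{'fov_y': 56.40315373650559, 'cx': 322.92328956425143, 'cy': 194.95485869131826, 'eye': array([ 0.49648757, -0.01848018,  0.84885134]), 'rotation': array([ 0.71536751, -0.69623654,  0.05069323, -0.03056482])}
```

View pics/scene0.png

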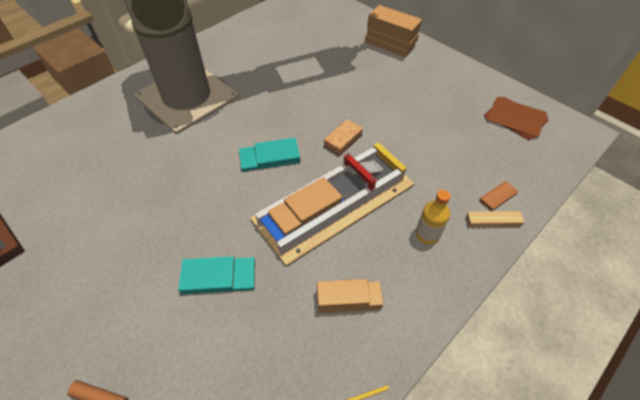

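View pics/top0.png

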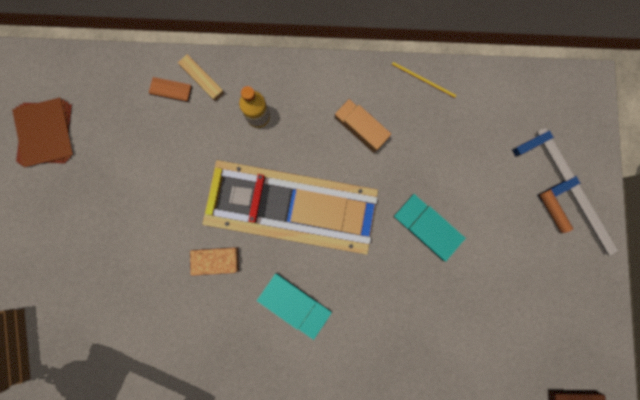

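```bash
python3 - <<'E'
from h import *
import pickle
c=pickle.load(open('top0.pkl','rb'))
im=c["frame"][150:262,195:390,::-1]
cv2.imwrite("pics/crop0.png",cv2.resize(im,None,fx=4,fy=4,interpolation=cv2.INTER_CUBIC))
s=pickle.load(open('scene0.pkl','rb'))
cv2.imwrite("pics/crops0.png",cv2.resize(s["frame"][135:270,240:420,::-1],None,fx=4,fy=4,interpolation=cv2.INTER_CUBIC))
E
```

```text
(no output)
```

View pics/crop0.png

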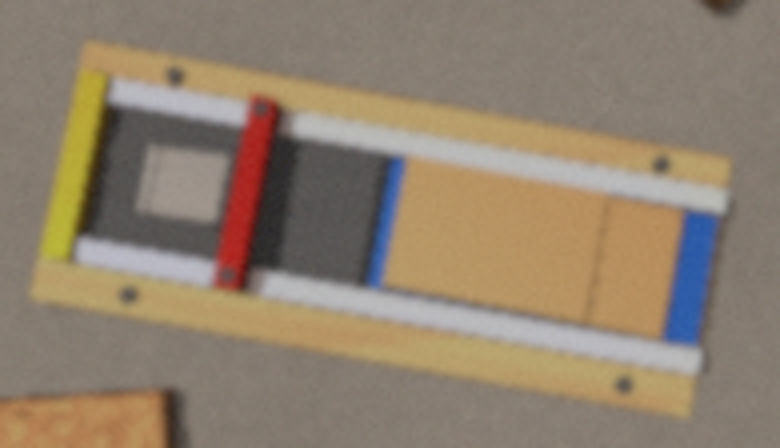

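View pics/crops0.png

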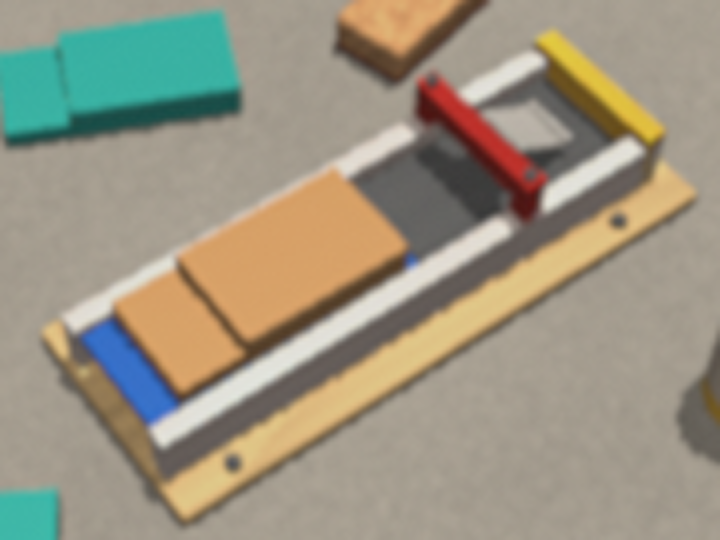

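```bash
python3 - <<'E'
from h import *
import pickle
c=pickle.load(open('top0.pkl','rb'))
def P(u,v,z): return ray(c,195+(u+.5)/4-.5,150+(v+.5)/4-.5,z)
base=[P(*p,.012) for p in[(85,42),(730,157),(690,415),(33,298)]]
print("base",np.round(base,4)); print([round(np.linalg.norm(base[i]-base[(i+1)%4]),4) for i in range(4)])
F=base[0]+base[3]-base[1]-base[2]; print("yaw base",np.arctan2(F[1],F[0]))
bar=np.array([P(*p,.082) for p in[(255,98),(278,102),(240,290),(214,286)]])
print("bar",bar.mean(0), np.linalg.norm(bar[0]-bar[3]),np.linalg.norm(bar[0]-bar[1]))
fr=np.array([P(730,190,.05),P(697,373,.05)]); print("fence back",fr.mean(0),np.linalg.norm(fr[0]-fr[1]))
st=np.array([P(106,75,.058),P(72,258,.058)]);print("stop",st.mean(0),np.linalg.norm(st[0]-st[1]))
G=st.mean(0)-fr.mean(0);print("yaw",np.arctan2(G[1],G[0]),"len",np.linalg.norm(G[:2]),"want .340")
d=G[:2]/np.linalg.norm(G[:2])
for nm,m,x in(("stop",st.mean(0),.155),("bar",bar.mean(0),.067),("fence",fr.mean(0),-.185)): print(nm,"origin",m[:2]-d*x)
o=(st.mean(0)[:2]-d*.155+bar.mean(0)[:2]-d*.067+fr.mean(0)[:2]+d*.185)/3
n=np.array([-d[1],d[0]])
for nm,u,v,z in(("step top",608,200,.07),("stepbot",588,320,.07),("front top",405,158,.07),("frontbot",385,288,.07),("tail",685,212,.06),("tailb",665,340,.06),("glue",0,0,0)):
    p=P(u,v,z)[:2]-o; print(nm,np.round([p@d,p@n],4))
print("o",o,"d",d)
s=pickle.load(open('scene0.pkl','rb'))
for nm,x,y,z in(("orig z46",0,0,.046),("tail ledge ctr",-.13,0,.06),("barL",.067,.051,.082),("stopL",.155,.037,.058),("fence L",-.185,.051,.05),("fence R",-.185,-.051,.05)):
    p=o+d*x+n*y; q=proj(s,[*p,z]); print(nm,np.round(q,1),"crop",np.round((q-[240,135])*4))
E
```

```text
base [[ 0.6658  0.2033  0.012 ]
 [ 0.6109 -0.164   0.012 ]
 [ 0.4654 -0.1429  0.012 ]
 [ 0.5207  0.2235  0.012 ]]
[np.float64(0.3714), np.float64(0.1471), np.float64(0.3706), np.float64(0.1466)]
yaw base 1.4216953028775472
bar [0.57522207 0.09760462 0.082     ] 0.09913732127084432 0.012079680665319177
fence back [ 0.53838185 -0.14914667  0.05      ] 0.10012496785843564
stop [0.58992784 0.18507248 0.058     ] 0.0988859061270413
yaw 1.417773895360363 len 0.3381707182645412 want .340
stop origin [0.56630181 0.03188368]
bar origin [0.56500953 0.03138752]
fence origin [0.56658064 0.03369158]
step top [-0.1187 -0.0308]
stepbot [-0.1191  0.033 ]
front top [-0.0097 -0.0334]
frontbot [-0.0122  0.0355]
tail [-0.161  -0.0331]
tailb [-0.1617  0.0358]
glue [ 0.2405 -0.0897]
o [0.565964   0.03232093] d [0.15242594 0.9883149 ]
orig z46 [335.6 190.5] crop [382. 222.]
tail ledge ctr [288.  214.7] crop [192. 319.]
barL [345.7 153.6] crop [423.  75.]
stopL [377. 148.] crop [548.  52.]
fence L [254.3 213.9] crop [ 57. 315.]
fence R [279.8 246.8] crop [159. 447.]
```

```bash
cat >> h.py <<'E'
O=np.array([.5660,.0323]); D=np.array([.1505,.9886]); D=D/np.linalg.norm(D); N=np.array([-D[1],D[0]])
def rep(jx=None,jy=0,z=None):
    s=get_state(); M=R.from_quat(s["orientation"]).as_matrix(); p=s["tool_pos"]
    q=p[:2]-O; te=tip_extent; tip=p+M[:,0]*te
    qt=tip[:2]-O
    print("t",round(s["t"],2),"tip jig",np.round([qt@D,qt@N,tip[2]],4),"te",te,"F jig",np.round([s["contact_force"][:2]@D,s["contact_force"][:2]@N,s["contact_force"][2]],1),"w",round(float(s["gripper_width"]),3))
    # target: x down, y along N or -N, z along +-D
    best=None
    for sg in(1,-1):
        y=np.array([*N,0])*sg; x=np.array([0,0,-1.]); T=np.c_[x,y,np.cross(x,y)]
        rv=R.from_matrix(M.T@T).as_rotvec()
        if best is None or np.linalg.norm(rv)<np.linalg.norm(best): best=rv
    print(" rotvec",np.round(best,3),"tool y in jig",np.round([M[:2,1]@D,M[:2,1]@N],2),"z in jig",np.round([M[:2,2]@D,M[:2,2]@N],2))
    if jx is not None:
        tgt=np.array([*(O+D*jx+N*jy),z]); print(" shift",np.round(M.T@(tgt-tip),4))
E
python3 -c "
from h import *
print(get_state()['joints'])
rep(-.139,0,.12)"; python3 -m pendant '[{"x":0}]' 0.02
```

```text
[ 1.17957284e+00  1.31091700e-01  1.48919010e+00 -1.78557373e-05
  1.52299364e+00 -8.54161670e-02]
t 0.1 tip jig [0.4752 0.4623 0.2303] te 0.0726 F jig [ 0.   0.9 -0.3] w 1.0
 rotvec [1.416e+00 1.000e-03 1.000e-03] tool y in jig [ 0.99 -0.15] z in jig [-0.15 -0.99]
 shift [ 0.1112 -0.5354  0.5515]schema error: expected keys x, y, z, rx, ry, rz
```

```bash
python3 -m pendant '[{"x":0,"y":-0.04,"z":0.041,"rx":0,"ry":0,"rz":0},{"x":0,"y":-0.04,"z":0.041,"rx":0,"ry":0,"rz":0},{"x":0,"y":-0.04,"z":0.041,"rx":0,"ry":0,"rz":0},{"x":0,"y":-0.04,"z":0.041,"rx":0,"ry":0,"rz":0},{"x":0,"y":-0.04,"z":0.041,"rx":0,"ry":0,"rz":0},{"x":0,"y":-0.04,"z":0.041,"rx":0,"ry":0,"rz":0},{"x":0,"y":-0.04,"z":0.041,"rx":0,"ry":0,"rz":0},{"x":0,"y":-0.04,"z":0.041,"rx":0,"ry":0,"rz":0}]' 0.02; python3 -c "
from h import *
rep(-.139,0,.12)"
```

```text
t: 1.1
tool_pos: [0.4001, 0.1582, 0.2995]
orientation: [0.103, 0.7, -0.107, 0.698]
contact_force: [1.9, 0.4, -0.5]
gripper_width: 0.231
t 1.1 tip jig [0.099  0.1832 0.2269] te 0.0726 F jig [ 0.7 -1.8 -0.5] w 0.231
 rotvec [1.424 0.004 0.007] tool y in jig [ 0.99 -0.15] z in jig [-0.15 -0.99]
 shift [ 0.108  -0.2079  0.2162]
```

```bash
python3 -m pendant '[{"x":0,"y":0,"z":0,"rx":0.18,"ry":0,"rz":0},{"x":0,"y":0,"z":0,"rx":0.18,"ry":0,"rz":0},{"x":0,"y":0,"z":0,"rx":0.18,"ry":0,"rz":0},{"x":0,"y":0,"z":0,"rx":0.18,"ry":0,"rz":0},{"x":0,"y":0,"z":0,"rx":0.18,"ry":0,"rz":0},{"x":0,"y":0,"z":0,"rx":0.18,"ry":0,"rz":0},{"x":0,"y":0,"z":0,"rx":0.18,"ry":0,"rz":0},{"x":0,"y":0,"z":0,"rx":0.15,"ry":0,"rz":0}]'; python3 -c "
from h import *
rep(-.139,0,.12)
print(get_state()['joints'])"
```

```text
t: 2.1
tool_pos: [0.4004, 0.1522, 0.2962]
orientation: [-0.541, -0.45, 0.549, -0.451]
contact_force: [-1.0, 0.9, 0.1]
gripper_width: 0.233
t 2.1 tip jig [0.0929 0.1823 0.2236] te 0.0726 F jig [0.7 1.1 0.1] w 0.233
 rotvec [-0.038  0.01   0.007] tool y in jig [-0.04 -1.  ] z in jig [-1.    0.04]
 shift [0.1044 0.1918 0.2237]
[ 0.24749043 -0.33903875  1.93921428 -0.00591673  1.55216793  0.43700061]
```

```bash
python3 -m pendant '[{"x":0,"y":0.032,"z":0.038,"rx":-0.006,"ry":0,"rz":0},{"x":0,"y":0.032,"z":0.038,"rx":-0.006,"ry":0,"rz":0},{"x":0,"y":0.032,"z":0.038,"rx":-0.006,"ry":0,"rz":0},{"x":0.01,"y":0.032,"z":0.038,"rx":-0.006,"ry":0.003,"rz":0.003},{"x":0.03,"y":0.032,"z":0.038,"rx":-0.006,"ry":0.003,"rz":0.003},{"x":0.03,"y":0.032,"z":0.038,"rx":-0.006,"ry":0.003,"rz":0.003},{"x":0,"y":0,"z":0,"rx":0,"ry":0,"rz":0}]'; python3 - <<'E'
from h import *
rep(-.139,0,.1)
for n in("scene","top"): c=read_camera(n); save(c,n+"1.png"); print(n,proj(c,get_state()["tool_pos"]))
a=read_camera("top")["frame"][150:300,270:430,::-1];b=read_camera("scene")["frame"][120:270,220:380,::-1]
cv2.imwrite("pics/c1.png",cv2.resize(np.hstack([a,b]),None,fx=2.5,fy=2.5,interpolation=cv2.INTER_CUBIC))
E
```

```text
t: 2.98
tool_pos: [0.5524, -0.1132, 0.2221]
orientation: [0.537, 0.461, -0.536, 0.46]
contact_force: [-0.2, -0.0, -0.3]
gripper_width: 0.233
t 2.98 tip jig [-0.1458 -0.0084  0.1495] te 0.0726 F jig [-0.   0.2 -0.3] w 0.233
 rotvec [-0.001 -0.001  0.001] tool y in jig [-0. -1.] z in jig [-1.  0.]
 shift [ 0.0495 -0.0084 -0.0068]
scene [278.85721463 171.1000902 ]
top [367.62022631 205.5358795 ]
```

View pics/c1.png

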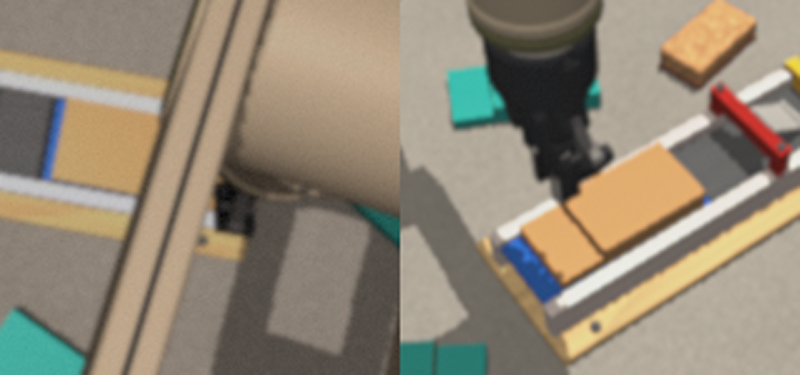

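```bash
python3 -m pendant '[{"x":0.02,"y":-0.006,"z":-0.004,"rx":0,"ry":0,"rz":0},{"x":0.03,"y":-0.003,"z":-0.003,"rx":0,"ry":0,"rz":0},{"x":0.01,"y":0,"z":0,"rx":0,"ry":0,"rz":0},{"x":0,"y":0,"z":0,"rx":0,"ry":0,"rz":0}]'; python3 - <<'E'
from h import *
rep(-.139,0,.07)
c=read_camera("scene")
b=c["frame"][130:260,230:390,::-1]
cv2.imwrite("pics/c2.png",cv2.resize(b,None,fx=4.5,fy=4.5,interpolation=cv2.INTER_CUBIC))
s=get_state();M=R.from_quat(s["orientation"]).as_matrix()
for yy in(-.025,.025):
  for zz in(-.011,.011): print(yy,zz,(proj(c,s["tool_pos"]+M@[.0726,yy,zz])-[230,130])*4.5)
E
```

```text
t: 3.68
tool_pos: [0.5458, -0.0978, 0.1675]
orientation: [0.538, 0.46, -0.532, 0.466]
contact_force: [-0.3, 0.6, 0.9]
gripper_width: 0.239
t 3.67 tip jig [-0.1317 -0.0005  0.0949] te 0.0726 F jig [0.6 0.4 0.9] w 0.239
 rotvec [ 0.007 -0.001 -0.012] tool y in jig [ 0.01 -1.  ] z in jig [-1.   -0.01]
 shift [ 0.0249 -0.0009  0.0073]
-0.025 -0.011 [244.29349712 295.82427171]
-0.025 0.011 [205.16834326 318.2981432 ]
0.025 -0.011 [305.13753614 365.27040894]
0.025 0.011 [265.45334876 389.00453498]
```

View pics/c2.png

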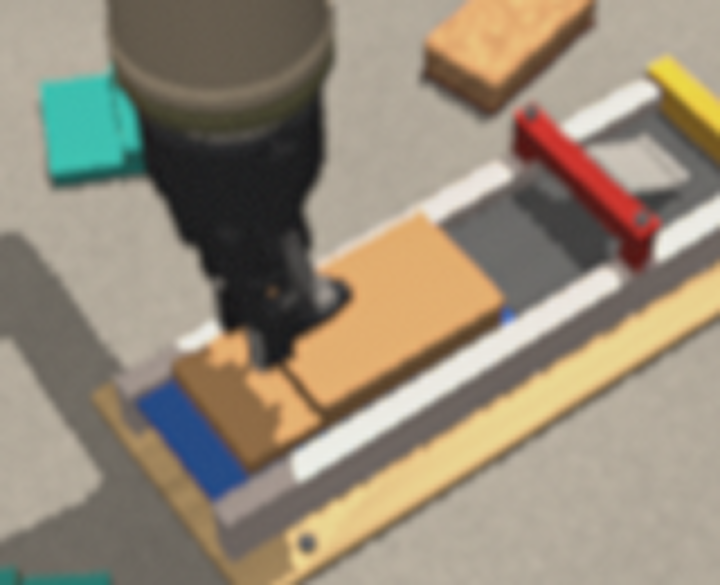

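```bash
python3 -m pendant '[{"x":0.01,"y":0,"z":0.007,"rx":0.004,"ry":0,"rz":-0.01},{"x":0.008,"y":0,"z":0,"rx":0,"ry":0,"rz":0},{"x":0.004,"y":0,"z":0,"rx":0,"ry":0,"rz":0}]'; python3 - <<'E'
from h import *
rep(-.139,0,.06)
E
```

```text
t: 4.1
tool_pos: [0.5466, -0.106, 0.147]
orientation: [0.537, 0.46, -0.534, 0.463]
contact_force: [-0.0, 0.2, -0.2]
gripper_width: 0.236
t 4.1 tip jig [-0.1397 -0.002   0.0744] te 0.0726 F jig [ 0.2  0.  -0.2] w 0.236
 rotvec [ 0.003  0.    -0.006] tool y in jig [ 0. -1.] z in jig [-1. -0.]
 shift [ 0.0144 -0.0021 -0.0007]
```

```bash
for i in 1 2 3; do :; done; python3 -m pendant '[{"x":0.004,"y":-0.001,"z":0,"rx":0,"ry":0,"rz":0},{"x":0.004,"y":-0.001,"z":0,"rx":0,"ry":0,"rz":-0.005}]'; python3 -c "
from h import *
rep(-.139,0,.06)"
python3 -m pendant '[{"x":0.004,"y":0,"z":0,"rx":0,"ry":0,"rz":0}]'; python3 -c "
from h import *
rep(-.139,0,.06)"
```

```text
t: 4.35
tool_pos: [0.5446, -0.1059, 0.1385]
orientation: [0.536, 0.461, -0.535, 0.462]
contact_force: [-0.7, -0.6, -0.0]
gripper_width: 0.233
t 4.35 tip jig [-0.1398  0.0003  0.0659] te 0.0726 F jig [-0.7  0.6 -0. ] w 0.233
 rotvec [ 0.003  0.    -0.001] tool y in jig [ 0. -1.] z in jig [-1. -0.]
 shift [ 0.0059  0.0003 -0.0008]
t: 4.47
tool_pos: [0.5446, -0.1059, 0.1343]
orientation: [0.536, 0.461, -0.536, 0.462]
contact_force: [-0.8, -0.6, 0.5]
gripper_width: 0.238
t 4.47 tip jig [-0.1398  0.0003  0.0617] te 0.0726 F jig [-0.7  0.7  0.5] w 0.238
 rotvec [ 0.003  0.    -0.001] tool y in jig [ 0. -1.] z in jig [-1. -0.]
 shift [ 0.0017  0.0003 -0.0008]
```

```bash
python3 -m pendant '[{"x":0.003,"y":0,"z":0,"rx":0,"ry":0,"rz":0}]'; python3 -c "
from h import *
rep(-.139,0,.06)"
python3 -m pendant '[{"x":0.003,"y":0,"z":0,"rx":0,"ry":0,"rz":0}]'; python3 -c "
from h import *
rep(-.139,0,.06)"
```

```text
t: 4.6
tool_pos: [0.5447, -0.1059, 0.1314]
orientation: [0.536, 0.461, -0.536, 0.462]
contact_force: [-3.3, 0.5, 7.0]
gripper_width: 0.235
t 4.6 tip jig [-0.1398  0.0002  0.0588] te 0.0726 F jig [-0.   3.3  7. ] w 0.235
 rotvec [ 0.003  0.    -0.001] tool y in jig [ 0. -1.] z in jig [-1. -0.]
 shift [-0.0012  0.0002 -0.0008]
t: 4.72
tool_pos: [0.5447, -0.1059, 0.129]
orientation: [0.536, 0.461, -0.536, 0.462]
contact_force: [-5.4, 1.2, 8.4]
gripper_width: 0.232
t 4.72 tip jig [-0.1398  0.0002  0.0564] te 0.0726 F jig [0.3 5.6 8.4] w 0.232
 rotvec [ 0.003  0.    -0.001] tool y in jig [ 0. -1.] z in jig [-1. -0.]
 shift [-0.0036  0.0002 -0.0008]
```

```bash
python3 -m pendant '[{"x":0.003,"y":0,"z":0,"rx":0,"ry":0,"rz":0},{"x":0.003,"y":0,"z":0,"rx":0,"ry":0,"rz":0}]'; python3 -c "
from h import *
rep(-.139,0,.06)"
python3 -m pendant '[{"x":0.003,"y":0,"z":0,"rx":0,"ry":0,"rz":0}]'; python3 -c "
from h import *
rep(-.139,0,.06)"
```

```text
t: 4.97
tool_pos: [0.5447, -0.1058, 0.1246]
orientation: [-0.536, -0.461, 0.536, -0.462]
contact_force: [-6.3, 0.9, 10.4]
gripper_width: 0.237
t 4.97 tip jig [-0.1398  0.0002  0.052 ] te 0.0726 F jig [-0.   6.4 10.4] w 0.237
 rotvec [ 0.003  0.    -0.   ] tool y in jig [ 0. -1.] z in jig [-1. -0.]
 shift [-0.008   0.0002 -0.0008]
t: 5.1
tool_pos: [0.5448, -0.1058, 0.1227]
orientation: [-0.535, -0.462, 0.536, -0.462]
contact_force: [-7.1, 2.0, 16.1]
gripper_width: 0.232
t 5.1 tip jig [-0.1398  0.0002  0.0501] te 0.0726 F jig [ 0.9  7.3 16.1] w 0.232
 rotvec [ 0.003  0.001 -0.   ] tool y in jig [ 0. -1.] z in jig [-1. -0.]
 shift [-0.0099  0.0002 -0.0008]
```

```bash
python3 -m pendant '[{"x":0.003,"y":-0.001,"z":-0.004,"rx":0,"ry":0,"rz":0},{"x":0.003,"y":0,"z":-0.005,"rx":0,"ry":0,"rz":0}]'; python3 -c "
from h import *
rep(-.139,0,.05)"
python3 -m pendant '[{"x":0.003,"y":0,"z":-0.005,"rx":0,"ry":0,"rz":0}]'; python3 -c "
from h import *
rep(-.139,0,.05)"
```

```text
t: 5.35
tool_pos: [0.5479, -0.1011, 0.1227]
orientation: [-0.535, -0.458, 0.536, -0.466]
contact_force: [-10.3, -10.2, 21.0]
gripper_width: 0.232
t 5.35 tip jig [-0.1352 -0.0028  0.0501] te 0.0726 F jig [-11.6   8.6  21. ] w 0.232
 rotvec [ 0.003  0.008 -0.008] tool y in jig [ 0. -1.] z in jig [-1. -0.]
 shift [ 0.0001 -0.0028  0.0038]
t: 5.48
tool_pos: [0.5499, -0.0983, 0.1227]
orientation: [-0.535, -0.456, 0.536, -0.467]
contact_force: [-9.0, -7.6, 19.9]
gripper_width: 0.233
t 5.47 tip jig [-0.1324 -0.0045  0.0501] te 0.0726 F jig [-8.9  7.7 19.9] w 0.233
 rotvec [ 0.003  0.012 -0.011] tool y in jig [ 0. -1.] z in jig [-1. -0.]
 shift [ 0.0002 -0.0045  0.0066]
```

```bash
python3 -m pendant '[{"x":0.003,"y":-0.004,"z":-0.005,"rx":0,"ry":0.006,"rz":-0.006},{"x":0.003,"y":-0.003,"z":-0.005,"rx":0,"ry":0.006,"rz":-0.006}]'; python3 -c "
from h import *
rep(-.139,0,.05)"

```

```text
t: 5.72
tool_pos: [0.549, -0.0913, 0.1228]
orientation: [0.537, 0.457, -0.535, 0.466]
contact_force: [-1.0, -7.1, 12.5]
gripper_width: 0.238
t 5.72 tip jig [-0.1252 -0.0027  0.0502] te 0.0726 F jig [-7.2 -0.1 12.5] w 0.238
 rotvec [ 0.003  0.006 -0.012] tool y in jig [ 0. -1.] z in jig [-1. -0.]
 shift [ 0.0003 -0.0027  0.0137]
```

```bash
python3 -m pendant '[{"x":0.004,"y":-0.003,"z":-0.006,"rx":0,"ry":0.003,"rz":-0.006},{"x":0.004,"y":-0.003,"z":-0.006,"rx":0,"ry":0.003,"rz":-0.006}]'; python3 - <<'E'
from h import *
rep(-.139,0,.05)
c=read_camera("scene")
b=c["frame"][130:260,230:390,::-1]
cv2.imwrite("pics/c3.png",cv2.resize(b,None,fx=4.5,fy=4.5,interpolation=cv2.INTER_CUBIC))
E
```

```text
t: 5.98
tool_pos: [0.5505, -0.084, 0.1228]
orientation: [0.537, 0.455, -0.535, 0.468]
contact_force: [-3.2, -10.6, 20.5]
gripper_width: 0.234
t 5.97 tip jig [-0.118  -0.0032  0.0502] te 0.0726 F jig [-11.    1.5  20.5] w 0.234
 rotvec [ 0.002  0.009 -0.015] tool y in jig [ 0. -1.] z in jig [-1. -0.]
 shift [ 0.0003 -0.0033  0.021 ]
```

View pics/c3.png

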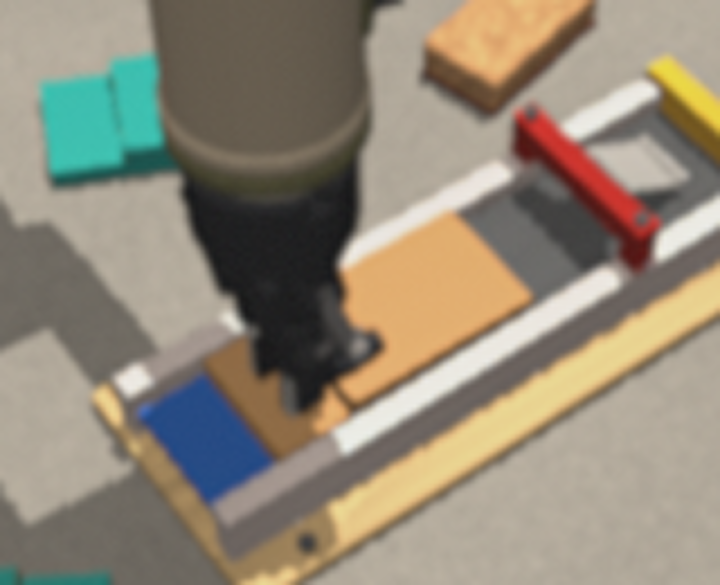

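```bash
python3 -m pendant '[{"x":0.004,"y":-0.004,"z":-0.010,"rx":0,"ry":0.004,"rz":-0.006},{"x":0.004,"y":-0.003,"z":-0.010,"rx":0,"ry":0.004,"rz":-0.006},{"x":0.004,"y":-0.003,"z":-0.010,"rx":0,"ry":0.004,"rz":-0.006}]'; python3 - <<'E'
from h import *
rep(-.139,0,.05)
E
```

```text
t: 6.4
tool_pos: [0.5541, -0.0605, 0.1229]
orientation: [0.538, 0.454, -0.534, 0.469]
contact_force: [-3.2, -11.6, 19.8]
gripper_width: 0.231
t 6.4 tip jig [-0.0941 -0.0037  0.0503] te 0.0726 F jig [-11.9   1.4  19.8] w 0.231
 rotvec [ 0.001  0.009 -0.021] tool y in jig [ 0. -1.] z in jig [-1. -0.]
 shift [ 0.0006 -0.0038  0.0448]
```

```bash
python3 -m pendant '[{"x":0.004,"y":-0.004,"z":-0.010,"rx":0,"ry":0.006,"rz":-0.014},{"x":0.004,"y":-0.004,"z":-0.010,"rx":0,"ry":0.006,"rz":-0.014},{"x":0.004,"y":-0.003,"z":-0.010,"rx":0,"ry":0.006,"rz":-0.012}]'; python3 - <<'E'
from h import *
rep(-.139,0,.05)
for n in ["scene","top"]:
    c=read_camera(n)
    b=c["frame"][130:260,230:390,::-1] if n=="scene" else c["frame"][150:280,200:360,::-1]
    cv2.imwrite(f"pics/c4{n}.png",cv2.resize(b,None,fx=4.5,fy=4.5,interpolation=cv2.INTER_CUBIC))
E
```

```text
t: 6.78
tool_pos: [0.557, -0.0358, 0.1227]
orientation: [0.537, 0.46, -0.536, 0.462]
contact_force: [-2.6, -10.8, 18.3]
gripper_width: 0.231
t 6.78 tip jig [-0.0688 -0.0017  0.0501] te 0.0726 F jig [-11.    0.9  18.3] w 0.231
 rotvec [ 0.     0.001 -0.004] tool y in jig [ 0. -1.] z in jig [-1. -0.]
 shift [ 0.0002 -0.0017  0.0702]
```

View pics/c4scene.png

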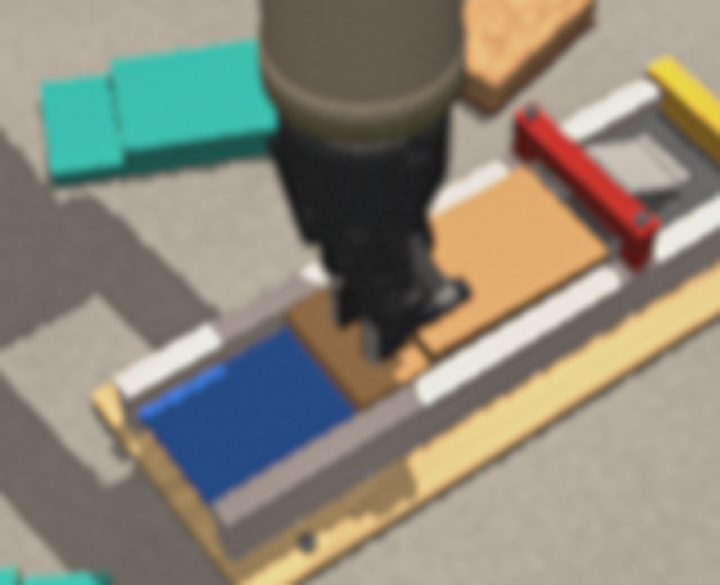

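View pics/c4top.png

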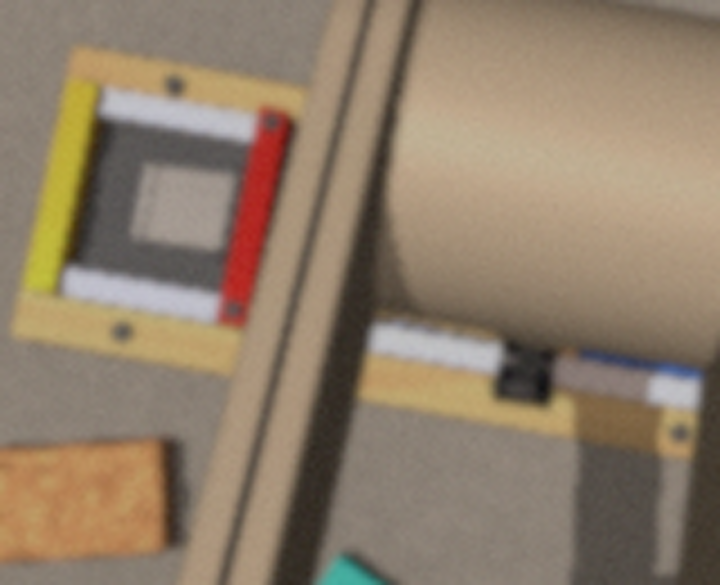

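```bash
python3 -m pendant '[{"x":0.004,"y":-0.004,"z":-0.010,"rx":0,"ry":0.005,"rz":-0.010},{"x":0.004,"y":-0.004,"z":-0.010,"rx":0,"ry":0.005,"rz":-0.010},{"x":0.004,"y":-0.004,"z":-0.010,"rx":0,"ry":0.005,"rz":-0.010}]'; python3 - <<'E'
from h import *
rep(-.139,0,.05)
E
python3 -m pendant '[{"x":0.004,"y":-0.004,"z":-0.010,"rx":0,"ry":0.005,"rz":-0.010},{"x":0.004,"y":-0.004,"z":-0.010,"rx":0,"ry":0.005,"rz":-0.010}]'; python3 - <<'E'
from h import *
rep(-.139,0,.05)
for n in ["scene"]:
    c=read_camera(n)
    b=c["frame"][130:260,230:390,::-1] if n=="scene" else c["frame"][150:280,200:360,::-1]
    cv2.imwrite(f"pics/c5{n}.png",cv2.resize(b,None,fx=4.5,fy=4.5,interpolation=cv2.INTER_CUBIC))
E
```

```text
t: 7.25
tool_pos: [0.5597, -0.01, 0.1228]
orientation: [0.538, 0.462, -0.535, 0.459]
contact_force: [0.4, -11.0, 15.9]
gripper_width: 0.235
t 7.25 tip jig [-0.0423 -0.0001  0.0502] te 0.0726 F jig [-10.8  -2.   15.9] w 0.235
 rotvec [-0.001 -0.006  0.   ] tool y in jig [-0. -1.] z in jig [-1.  0.]
 shift [-0.0005 -0.0001  0.0967]
t: 7.5
tool_pos: [0.5619, 0.0069, 0.1228]
orientation: [0.539, 0.463, -0.534, 0.457]
contact_force: [2.6, -10.8, 13.8]
gripper_width: 0.233
t 7.5 tip jig [-0.0249  0.0004  0.0502] te 0.0726 F jig [-10.3  -4.2  13.8] w 0.233
 rotvec [-0.001 -0.011  0.002] tool y in jig [-0. -1.] z in jig [-1.  0.]
 shift [-0.001   0.0006  0.1141]
```

View pics/c5scene.png

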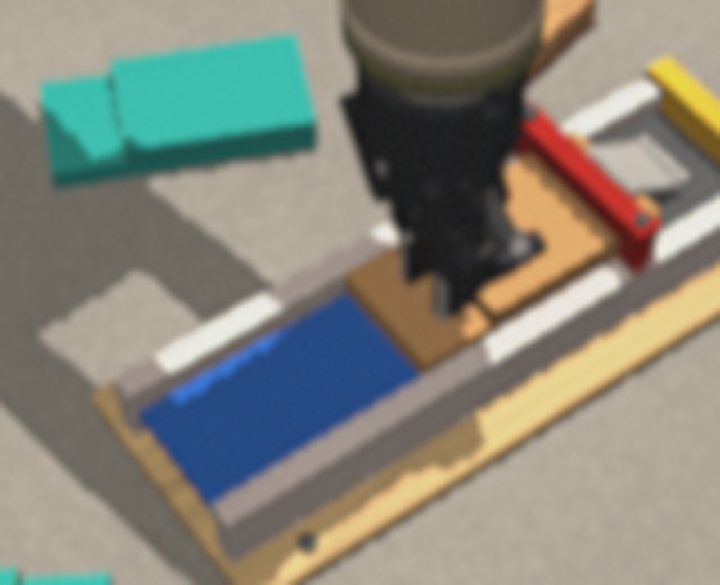

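```bash
python3 -m pendant '[{"x":0.005,"y":-0.002,"z":-0.010,"rx":0,"ry":-0.003,"rz":-0.004},{"x":0.005,"y":-0.002,"z":-0.010,"rx":0,"ry":-0.003,"rz":-0.004}]'; python3 - <<'E'
from h import *
rep(-.139,0,.05)
E
python3 -m pendant '[{"x":0.005,"y":-0.003,"z":-0.010,"rx":0,"ry":0.00,"rz":-0.008},{"x":0.005,"y":-0.003,"z":-0.010,"rx":0,"ry":0.00,"rz":-0.008}]'; python3 - <<'E'
from h import *
rep(-.139,0,.05)
E
```

```text
t: 7.8
tool_pos: [0.5672, 0.0202, 0.1227]
orientation: [-0.536, -0.457, 0.537, -0.464]
contact_force: [-11.5, -25.7, 32.0]
gripper_width: 0.239
t 7.8 tip jig [-0.0124 -0.0034  0.0501] te 0.0726 F jig [-27.2   7.5  32. ] w 0.239
 rotvec [-0.002  0.008 -0.006] tool y in jig [-0. -1.] z in jig [-1.  0.]
 shift [ 0.0011 -0.0032  0.1267]
t: 8.05
tool_pos: [0.5693, 0.03, 0.1227]
orientation: [-0.531, -0.453, 0.543, -0.466]
contact_force: [-16.3, -33.5, 37.1]
gripper_width: 0.231
t 8.05 tip jig [-0.0037 -0.0038  0.0501] te 0.0726 F jig [-35.6  11.   37.1] w 0.231
 rotvec [-0.004  0.026 -0.003] tool y in jig [-0. -1.] z in jig [-1.  0.]
 shift [ 0.0036 -0.0033  0.1353]
```

```bash
python3 -m pendant '[{"x":0.003,"y":-0.003,"z":-0.010,"rx":0,"ry":0.012,"rz":-0.006}]'; python3 - <<'E'
from h import *
rep(-.139,0,.05)
E
python3 -m pendant '[{"x":0.003,"y":-0.003,"z":-0.010,"rx":0,"ry":0.01,"rz":-0.008}]'; python3 - <<'E'
from h import *
rep(-.139,0,.05)
for n in ["scene"]:
    c=read_camera(n)
    b=c["frame"][130:260,230:390,::-1] if n=="scene" else c["frame"][150:280,200:360,::-1]
    cv2.imwrite(f"pics/c6{n}.png",cv2.resize(b,None,fx=4.5,fy=4.5,interpolation=cv2.INTER_CUBIC))
E
```

```text
t: 8.18
tool_pos: [0.5702, 0.0361, 0.1233]
orientation: [-0.533, -0.454, 0.542, -0.465]
contact_force: [-3.3, -18.2, 15.4]
gripper_width: 0.235
t 8.18 tip jig [ 0.003  -0.0037  0.0507] te 0.0726 F jig [-18.5   0.5  15.4] w 0.235
 rotvec [-0.005  0.02  -0.003] tool y in jig [-0.01 -1.  ] z in jig [-1.    0.01]
 shift [ 0.0035 -0.003   0.1419]
t: 8.3
tool_pos: [0.5711, 0.0429, 0.1235]
orientation: [-0.534, -0.455, 0.542, -0.463]
contact_force: [-3.3, -20.8, 16.5]
gripper_width: 0.239
t 8.3 tip jig [ 0.0101 -0.0035  0.0509] te 0.0726 F jig [-21.1   0.1  16.5] w 0.239
 rotvec [-0.006  0.015 -0.001] tool y in jig [-0.01 -1.  ] z in jig [-1.    0.01]
 shift [ 0.0031 -0.0025  0.1491]
```

View pics/c6scene.png

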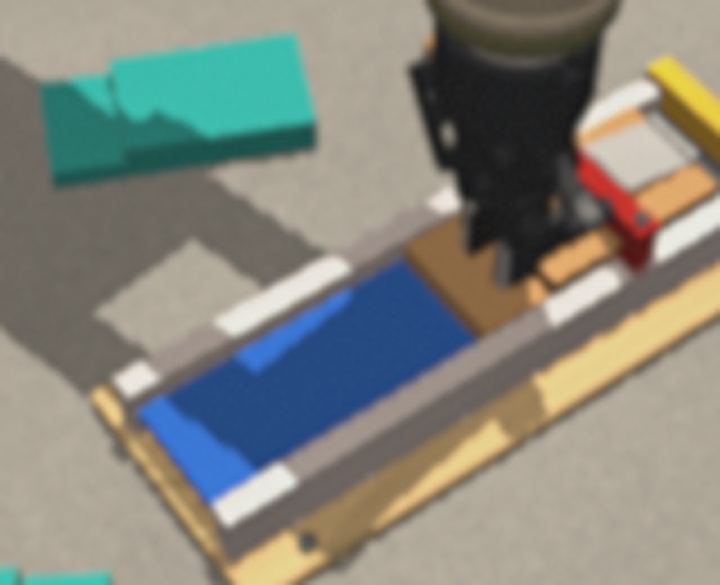

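```bash
python3 -m pendant '[{"x":0.003,"y":-0.003,"z":-0.010,"rx":0,"ry":0.01,"rz":-0.006}]'; python3 - <<'E'
from h import *
rep(-.139,0,.05)
E
python3 -m pendant '[{"x":0.003,"y":-0.003,"z":-0.010,"rx":0,"ry":0.01,"rz":-0.006}]'; python3 - <<'E'
from h import *
rep(-.139,0,.05)
E
```

```text
t: 8.48
tool_pos: [0.5722, 0.051, 0.1236]
orientation: [-0.536, -0.457, 0.54, -0.461]
contact_force: [-2.5, -16.1, 14.5]
gripper_width: 0.234
t 8.47 tip jig [ 0.0189 -0.0034  0.051 ] te 0.0726 F jig [-16.3   0.1  14.5] w 0.234
 rotvec [-0.007  0.008 -0.001] tool y in jig [-0.01 -1.  ] z in jig [-1.    0.01]
 shift [ 0.0022 -0.0022  0.1579]
t: 8.6
tool_pos: [0.5732, 0.0585, 0.1236]
orientation: [-0.538, -0.458, 0.538, -0.459]
contact_force: [-2.1, -15.7, 15.1]
gripper_width: 0.233
t 8.6 tip jig [ 0.0268 -0.0032  0.051 ] te 0.0726 F jig [-15.8  -0.3  15.1] w 0.233
 rotvec [-0.008  0.002 -0.001] tool y in jig [-0.01 -1.  ] z in jig [-1.    0.01]
 shift [ 0.0013 -0.0018  0.1659]
```

```bash
python3 -m pendant '[{"x":0.003,"y":-0.003,"z":-0.008,"rx":-0.003,"ry":0.003,"rz":-0.006}]'; python3 - <<'E'
from h import *
rep(-.139,0,.05)
for n in ["scene","top"]:
    c=read_camera(n)
    b=c["frame"][130:260,230:390,::-1] if n=="scene" else c["frame"][150:280,200:360,::-1]
    cv2.imwrite(f"pics/c7{n}.png",cv2.resize(b,None,fx=4.5,fy=4.5,interpolation=cv2.INTER_CUBIC))
E
```

```text
t: 8.72
tool_pos: [0.5732, 0.0646, 0.1227]
orientation: [-0.537, -0.459, 0.538, -0.459]
contact_force: [-0.9, -18.3, 25.3]
gripper_width: 0.235
t 8.72 tip jig [ 0.0329 -0.0022  0.0501] te 0.0726 F jig [-18.3  -1.8  25.3] w 0.235
 rotvec [-0.006  0.002  0.001] tool y in jig [-0.01 -1.  ] z in jig [-1.    0.01]
 shift [ 0.0004 -0.0011  0.1719]
```

View pics/c7scene.png

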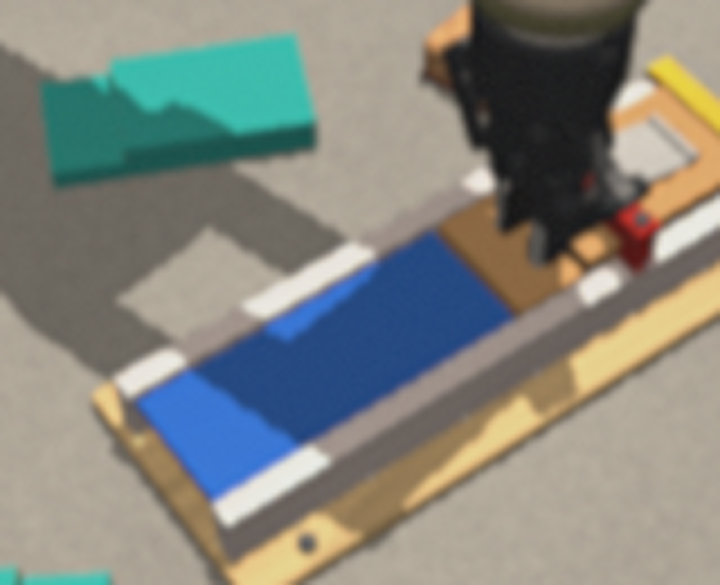

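View pics/c7top.png

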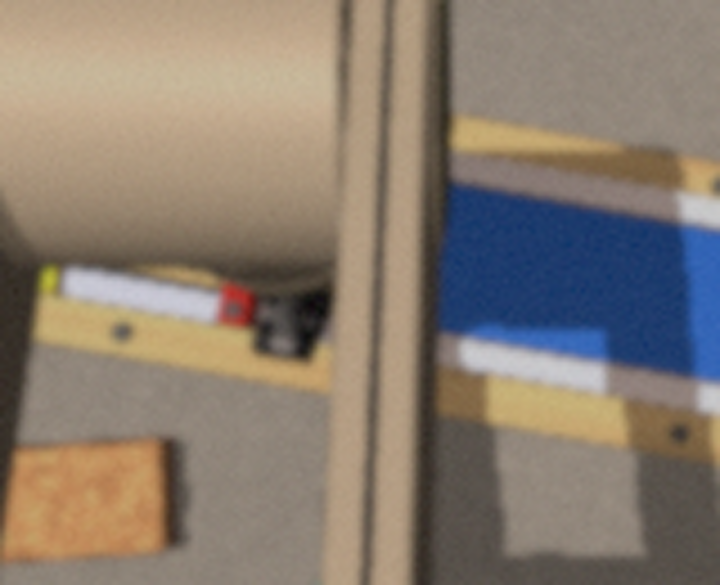

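```bash
python3 -m pendant '[{"x":0.002,"y":-0.002,"z":-0.006,"rx":-0.003,"ry":0.006,"rz":-0.004}]'; python3 - <<'E'
from h import *
rep(-.139,0,.05)
E
python3 -m pendant '[{"x":0.002,"y":-0.002,"z":-0.006,"rx":-0.003,"ry":0.006,"rz":-0.004}]'; python3 - <<'E'
from h import *
rep(-.139,0,.05)
E
```

```text
t: 8.95
tool_pos: [0.5738, 0.0686, 0.1228]
orientation: [0.537, 0.46, -0.537, 0.46]
contact_force: [-2.6, -32.3, 9.3]
gripper_width: 0.236
t 8.95 tip jig [ 0.0371 -0.0023  0.0502] te 0.0726 F jig [-32.3  -2.3   9.3] w 0.236
 rotvec [-0.003 -0.001  0.   ] tool y in jig [-0. -1.] z in jig [-1.  0.]
 shift [ 0.     -0.0017  0.1761]
t: 9.07
tool_pos: [0.5741, 0.069, 0.1228]
orientation: [-0.536, -0.46, 0.537, -0.461]
contact_force: [-5.8, -40.7, 15.9]
gripper_width: 0.236
t 9.07 tip jig [ 0.0373 -0.0025  0.0502] te 0.0726 F jig [-41.1  -0.4  15.9] w 0.236
 rotvec [-0.001  0.003  0.   ] tool y in jig [-0. -1.] z in jig [-1.  0.]
 shift [ 0.0008 -0.0023  0.1763]
```

```bash
python3 -m pendant '[{"x":0,"y":0,"z":0.003,"rx":0,"ry":0,"rz":0},{"x":-0.003,"y":0,"z":0.004,"rx":0,"ry":0,"rz":0},{"x":-0.01,"y":0,"z":0.002,"rx":0,"ry":0,"rz":0},{"x":-0.03,"y":0,"z":0.0,"rx":0,"ry":0,"rz":0},{"x":-0.05,"y":0,"z":0.02,"rx":0,"ry":0,"rz":0},{"x":-0.05,"y":-0.04,"z":0.03,"rx":0,"ry":0,"rz":0},{"x":0,"y":-0.05,"z":0.03,"rx":0,"ry":0,"rz":0},{"x":0,"y":-0.05,"z":0.03,"rx":0,"ry":0,"rz":0}]'; python3 - <<'E'
from h import *
rep()
for n in ["scene","top"]:
    c=read_camera(n); save(c,n+"8.png")
    b=c["frame"][130:260,240:420,::-1] if n=="scene" else c["frame"][150:265,200:380,::-1]
    cv2.imwrite(f"pics/c8{n}.png",cv2.resize(b,None,fx=4.4,fy=4.4,interpolation=cv2.INTER_CUBIC))
E
```

```text
t: 10.07
tool_pos: [0.422, -0.0253, 0.2684]
orientation: [0.536, 0.46, -0.535, 0.463]
contact_force: [-0.8, -0.4, 1.4]
gripper_width: 0.233
t 10.07 tip jig [-0.0787  0.1334  0.1958] te 0.0726 F jig [-0.6  0.7  1.4] w 0.233
 rotvec [ 0.004  0.003 -0.003] tool y in jig [ 0. -1.] z in jig [-1. -0.]
```

View pics/c8scene.png

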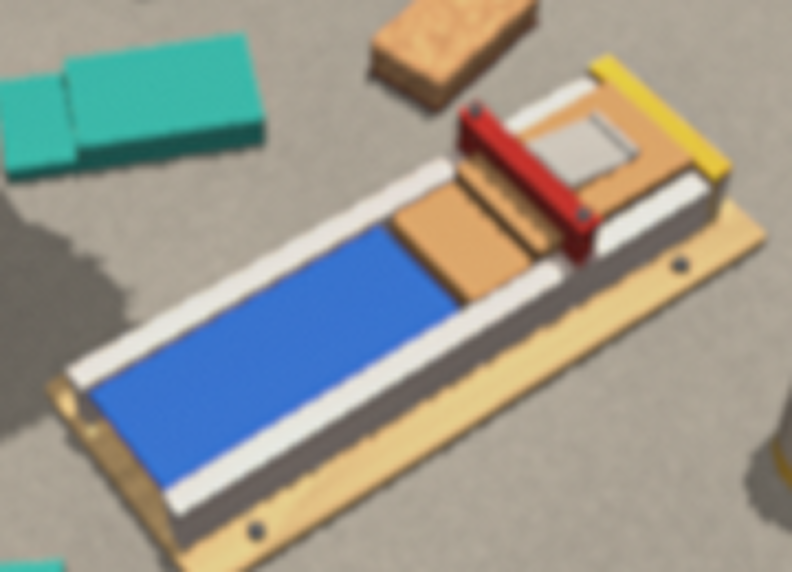

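View pics/c8top.png

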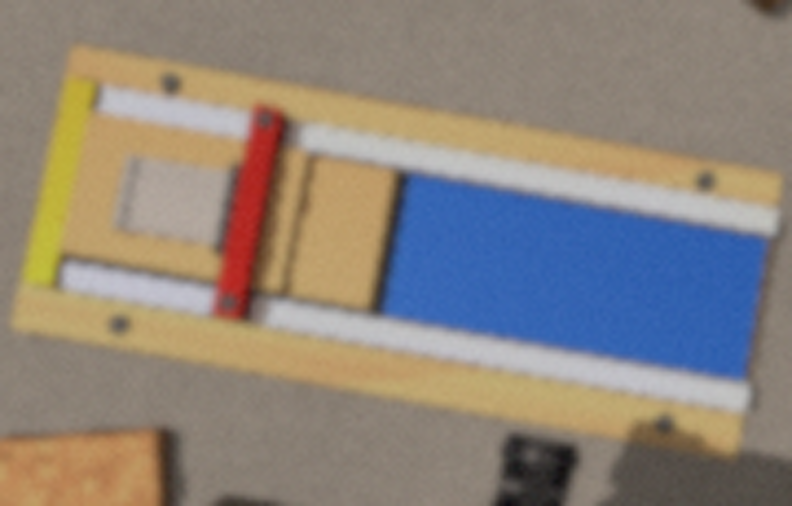

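```bash
python3 - <<'E'
from h import *
import pickle
c=read_camera("top"); s=read_camera("scene")
def P(u,v,z):
    p=ray(c,200+(u+.5)/4.4-.5,150+(v+.5)/4.4-.5,z)[:2]-O; return np.round([p@D,p@N],4)
def S(u,v,z):
    p=ray(s,240+(u+.5)/4.4-.5,130+(v+.5)/4.4-.5,z)[:2]-O; return np.round([p@D,p@N],4)
print("stop top",P(97,80,.058),P(55,285,.058))
print("step top edge",P(308,155,.06),P(287,293,.06), "tail",P(398,173,.05),P(378,312,.05))
print("scene: stop",S(590,68,.058),S(722,178,.058),"step",S(460,185,.06),S(535,255,.06),"tail",S(388,218,.05),S(465,305,.05))
for z in(.046,.036): print("platen rear corner z",z,"top",P(768,238,z),P(745,378,z),"scene",S(92,392,z),S(165,485,z))
for n,cc in(("top",c),("scene",s)):
    o=pickle.load(open(n+"0.pkl","rb"))
    d=cv2.absdiff(o["frame"],cc["frame"]).max(2)
    for nm,(u,v) in dict(glue=(253,103),off=(363,125),cork=(214,262)).items() if n=="top" else dict(glue=(433,220),off=(348,295),cork=(343,136)).items():
        print(n,nm,d[v-22:v+22,u-25:u+25].mean(), d[v-22:v+22,u-25:u+25].max())
E
```

```text
stop top [ 0.1551 -0.0515] [0.1542 0.0495]
step top edge [ 0.0474 -0.0335] [0.0445 0.0337] tail [ 0.0039 -0.0339] [0.0008 0.0346]
scene: stop [0.155  0.0491] [ 0.1594 -0.0531] step [0.0428 0.0238] [ 0.0448 -0.0356] tail [0.0036 0.0347] [ 0.001 -0.034]
platen rear corner z 0.046 top [-0.181  -0.0353] [-0.1808  0.0345] scene [-0.1796  0.0351] [-0.1794 -0.0311]
platen rear corner z 0.036 top [-0.1825 -0.0365] [-0.1823  0.0342] scene [-0.177   0.0414] [-0.1768 -0.0256]
top glue 5.420909090909091 15
top off 6.073636363636363 13
top cork 6.189090909090909 22
scene glue 5.6045454545454545 9
scene off 5.930454545454546 10
scene cork 6.402272727272727 109
```

```bash
python3 - <<'E'
from h import *
c=read_camera("top"); s=read_camera("scene")
a=cv2.resize(c["frame"][160:225,200:245,::-1],(360,520),interpolation=cv2.INTER_CUBIC)
b=cv2.resize(s["frame"][140:180,360:410,::-1],(440,352),interpolation=cv2.INTER_CUBIC); b=cv2.copyMakeBorder(b,0,168,0,0,0)
cv2.imwrite("pics/c9.png",np.hstack([a,b]))
# profile along the feed on top surface
for y in(-.026,-.02,.026,.022):
    print(y,[tuple(int(t) for t in c["frame"][int(round(q[1])),int(round(q[0]))]) for x in np.arange(.140,.168,.0025) for q in[proj(c,[*(O+D*x+N*y),.059])]])
E
```

```text
-0.026 [(193, 158, 107), (193, 160, 106), (192, 159, 109), (188, 155, 104), (190, 156, 105), (190, 158, 102), (190, 162, 87), (189, 168, 67), (189, 171, 59), (190, 172, 56), (189, 169, 58), (184, 163, 69)]
-0.02 [(188, 154, 104), (190, 156, 106), (190, 154, 103), (188, 152, 103), (191, 157, 106), (188, 153, 102), (189, 157, 93), (190, 172, 65), (190, 172, 58), (189, 172, 55), (193, 177, 61), (190, 172, 65)]
0.026 [(189, 159, 107), (190, 158, 108), (191, 162, 107), (190, 158, 108), (191, 159, 108), (190, 162, 104), (192, 170, 94), (191, 177, 75), (189, 180, 61), (190, 182, 57), (190, 180, 60), (185, 173, 68)]
0.022 [(190, 157, 107), (190, 159, 109), (190, 158, 107), (190, 158, 108), (191, 160, 108), (188, 157, 106), (191, 169, 87), (191, 179, 71), (192, 182, 62), (192, 182, 60), (190, 181, 57), (189, 178, 65)]
```

View pics/c9.png

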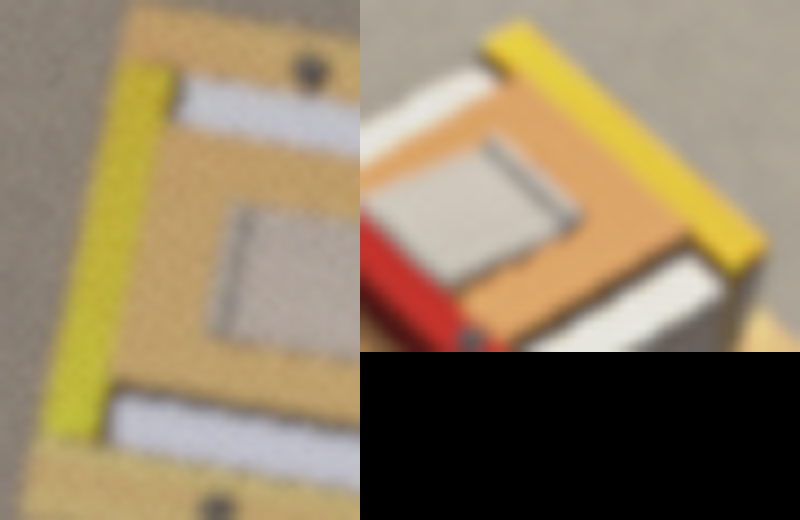

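```bash
python3 -m pendant '[{"x":0,"y":0,"z":0,"rx":0,"ry":0,"rz":0},{"x":0,"y":0,"z":0,"rx":0,"ry":0,"rz":0}]'; python3 -c "
from h import *
print(finish_job())"
```

```text
t: 10.62
tool_pos: [0.4256, -0.0241, 0.2678]
orientation: [-0.535, -0.461, 0.535, -0.463]
contact_force: [0.2, 1.5, 0.7]
gripper_width: 0.236
the job is handed in; nothing more can be done
None
```

I pressed the blank down on its tail ledge until the platen bottomed. The press was 16 N at first, then mostly 12–25 N with a brief peak of 37 N. Keeping it pressed, I pushed the blank under the bar and the leaf spring until it stalled against the end stop. The forward force there reached 41 N, and the fingertips stood where they should for a home position. I then backed off the step, lifted clear and handed the job in at about 10.6 s; no verdict was reported.

**Checks that agreed:**
- **Against the stop:** The last pictures show no gap between the blank and the stop; I put any gap at about 1.5 mm or less.
- **Leaf spring:** It is resting on top of the blank.
- **Platen:** The two views agree best with it back up at z 46 mm.
- **Bystanders:** The glue bottle, offcut and cork block look unchanged in the top view.
- **Robot:** It is clear, with a residual force reading of about 1.5 N.

**Checks that disagreed or are less certain:**
- **Step and tail edges:** Measured directly, these put the blank's origin at jig x of about 77–79 mm, against 80 mm for home and the 75.5 mm limit. My edge measurements vary by 2–3 mm.
- **Possible drag on release:** I backed the fingers off while they were still pressing, which could have pulled the blank back slightly, though the pictures show no sign of it.
- **Cork block in the scene view:** A few pixels beside it changed a lot. I took that to be the arm or its shadow and did not check further.

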